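Snap the spares box shut, flap by flap

ROBOT

A 7-joint arm with a two-finger parallel gripper is mounted at the origin on the work surface; the furniture and walls round the work are solid. World frame = base frame: x ahead of the robot, y to its left, z up, the work surface at z = 0. Lengths are in m, angles in rad, forces in N, time in s.
With the tool pointing down it reaches from about 0.4 to 0.85 m from the base axis. Payload 4.5 kg.
Tool frame: the origin (TCP) lies midway between the tips of the shut fingers; the grasp point (between the pads) lies 19 mm behind it; z points along the fingers, y is the line along which they close (so a half turn about z gives the same grasp; the last joint's range is limited). The gripper opens to 88 mm and grips with 3 to 60 N. Pads are 18 mm wide; open, the fingers measure 123 mm over their backs; the gripper's body (75 mm by 187 mm) begins 45 mm behind the grasp point.
Start: joints at [-1.094, 0.689, -0.195, 1.565, 0.157, 0.902, -0.215], TCP at [0.268, 0.565, 0.239] pointing down, gripper open.
Joint ranges: [-3.01, 3.01], [-0.46, 2.08], [-1.47, 1.51], [0.13, 2.56], [-1, 4.14], [0.04, 2.09], [-2.66, 2.66]. Speed limits (rad/s): [2.57, 2.57, 3.14, 3.14, 3.14, 3.14, 3.14].

INTERFACE

Orientations are given as a unit quaternion [x, y, z, w].
In Python, from plant import r gives the robot as it stands.
- The arm moves only by the tool carry_out, never from a script. Its argument "plan" is a list of rows, each an object with "rot": the turn, a rotation vector about the tool's x, y, z in rad, a list of three; "xyz": the shift along the tool's x, y, z in m, a list of three; "grip": the closure in counts, from 0 (fully open) to 255 (shut). In form: [{"rot": [wx, wy, wz], "xyz": [dx, dy, dz], "grip": grip}, ...]. A call has 1 to 8 rows; each row is the pose to reach, as a shift and turn from the pose commanded when the call began, along the tool's axes at that moment; what a row does not reach only later rows make up. A row lasts 1/12 s, in which the tool goes at most 41.7 mm and 7.16 degrees, less where a joint would pass 70% of its speed; a pose out of reach is approached as far as the arm can. A call with a gripper value outside its range is refused whole. The fingers move at their own pace and stop on an object; "squeeze" is the grip in N (left out, the last holds). Time passes only in rows, so rows that repeat a pose let the fingers close. It gives the time, the measured TCP pose, the force, the opening and the grip force at its end, in the units of the state.
- r.get_state(): the state, without advancing time (a new reading comes with each control period).
- r.snapshot(name): name is "scene" or "side" or "wrist"; returns the picture (400x640x3 uint8, red, green, blue); there is no depth.
- r.camera_params(name): a dict with "fx", "fy", "cx", "cy" (pixels), "position" and "attitude" of the camera in the world; the wrist camera has in their place "hand_eye" (4x4, takes a point from camera to tool coordinates, whose origin is the TCP and whose axes are the flange's). Camera axes: x right, y down, z forward; pixel columns grow to the right and rows downward; lengths in m; the calibration is good to about 2 mm. A picture is of the moment at which its call begins: read the wrist's pose just before it. camera_params takes no time and is no camera call.
- r.finish_job(): hands the job in; it is judged then, once.
The state is a dict: "clock": time; "q": joint angles; "qd": joint speeds; "joint_torque": joint torques, N m; "tool_pos": TCP position; "eef_rot": TCP orientation; "contact_force": force on the tool from outside, world axes, zero at the start; "moment": the same for the moment, N m; "opening": opening from 0.0 (shut) to 1.0 (fully open); "finger_force": force on a finger pad.
Only numpy, scipy, OpenCV 4.12 (cv2) and the standard library are available. Lean on these libraries where they do the work, as an engineer would, in place of code of your own. Each camera call takes 0.05 s, during which the arm holds its last target. There are 200 camera calls.

TASK

The pump spares are packed and the lid is already down on the clear box: lock it dust-tight by pressing its four locking flaps, one on each side, down and in against the box with the fingers until every one clicks shut under the ledge. Only press: do not lift the box or the lid, do not shove the box across the table, and leave the things around it where they are. Finish clear of everything, with the lid fully down.

Things in the scene. Friction and masses are not known exactly. Their poses are not given: they have to be found in the camera images.
- spares_box: clear plastic spares box standing loose on the table, about 2.4 kg with the steel parts inside. Tub 120 (its x) x 160 (its y) x 74 mm high, walls 3 mm; a locking ledge runs all round it 10 mm out from the walls and 55 mm up. Origin: centre of the underside, z up. Its yaw is within 0.5 rad of the world's, so its -x side faces the robot
- lid: loose white plastic lid lying fully down in the mouth of the box, 124 x 164 mm, its top face 79 mm above the table with a low rib to 82 mm. It carries the four hinged locking flaps, one along each side. Origin: centre of its panel's underside, on the rim 74 mm up; axes as the box's
- flap_near (a joint): white locking flap, 88 mm long, on the box's -x side, the long side facing the robot; hinge axis 76.5 mm above the table, 64 mm from the box's centre. Radians: 0 = hanging straight down (shut), grows outward and up; starts at 0.8 to 1.35 (nearly level). Its hook meets the ledge at about 0.33; pushed past 0.15 (4 to 10 N inward at its foot, depending on friction) it clicks and rests at -0.06 to 0.11; short of that it springs back out
- flap_near_edge (a point): middle of that flap's free edge, on its outer face, 36 mm below and 11.5 mm outward of the hinge axis when shut: then 75.5 mm from the box's centre and 40.5 mm above the table. The flap is smooth plastic. Its x axis points straight out from the box when the flap is shut and tilts up with the flap
- flap_far (a joint): white locking flap, 88 mm long, on the box's +x side, the long side away from the robot; hinge axis 76.5 mm above the table, 64 mm from the box's centre. Radians: 0 = hanging straight down (shut), grows outward and up; starts at 0.8 to 1.35 (nearly level). Its hook meets the ledge at about 0.33; pushed past 0.15 (4 to 10 N inward at its foot, depending on friction) it clicks and rests at -0.06 to 0.11; short of that it springs back out
- flap_far_edge (a point): middle of that flap's free edge, on its outer face, 36 mm below and 11.5 mm outward of the hinge axis when shut: then 75.5 mm from the box's centre and 40.5 mm above the table. The flap is smooth plastic. Its x axis points straight out from the box when the flap is shut and tilts up with the flap
- flap_left (a joint): white locking flap, 58 mm long, on the box's +y side, a short end, to the robot's left; hinge axis 76.5 mm above the table, 84 mm from the box's centre. Radians: 0 = hanging straight down (shut), grows outward and up; starts at 0.8 to 1.35 (nearly level). Its hook meets the ledge at about 0.33; pushed past 0.15 (4 to 10 N inward at its foot, depending on friction) it clicks and rests at -0.06 to 0.11; short of that it springs back out
- flap_left_edge (a point): middle of that flap's free edge, on its outer face, 36 mm below and 11.5 mm outward of the hinge axis when shut: then 95.5 mm from the box's centre and 40.5 mm above the table. The flap is smooth plastic. Its x axis points straight out from the box when the flap is shut and tilts up with the flap
- flap_right (a joint): white locking flap, 58 mm long, on the box's -y side, a short end, to the robot's right; hinge axis 76.5 mm above the table, 84 mm from the box's centre. Radians: 0 = hanging straight down (shut), grows outward and up; starts at 0.8 to 1.35 (nearly level). Its hook meets the ledge at about 0.33; pushed past 0.15 (4 to 10 N inward at its foot, depending on friction) it clicks and rests at -0.06 to 0.11; short of that it springs back out
- flap_right_edge (a point): middle of that flap's free edge, on its outer face, 36 mm below and 11.5 mm outward of the hinge axis when shut: then 95.5 mm from the box's centre and 40.5 mm above the table. The flap is smooth plastic. Its x axis points straight out from the box when the flap is shut and tilts up with the flap
- loose_bush: bystander: dark steel bush, upright tube 42 mm across, 62 mm high, standing off one corner of the box; origin at the centre of its underside
- loose_pinion: bystander: dark toothed steel pinion 57 mm across, 30 mm high, lying off another corner; origin at the centre of its underside
- plug_connector: bystander: grey harness connector 34 x 98 x 23 mm lying off a third corner; origin at the centre of its underside
- pump: bystander: small grey pump 66 x 92 x 96 mm at the back left; origin at the centre of its underside
- low_carton: bystander: brown carton 68 x 118 x 40 mm at the back; origin at the centre of its underside

How it is judged:
At the end, for the whole second after the job is handed in: All four flaps are clicked shut (each below 0.15 rad from hanging straight down), the lid is fully down on the rim (within 4 mm), and the box stands flat and still on the table (value of joint each of flap_near, flap_far, flap_left, flap_right below 0.15 rad and z of lid in the frame of spares_box below 0.078 m and linear speed of spares_box below 0.01 m/s and angle between spares_box's own z axis and vertical below 0.03 rad and height (world z) of spares_box below 0.004 m); the robot touches nothing.
It fails at once if the box is lifted off the table or tipped (its underside's centre more than 10 mm up) (height (world z) of spares_box above 0.01 m).
It fails at once if the lid is lifted (more than 10 mm above its seat) (z of lid in the frame of spares_box above 0.084 m).
It fails at once if the box is shoved more than 50 mm across the table (distance of spares_box from where it was at the start of the episode above 0.05 m).
It fails at once if one of the things standing round the box is moved or lifted by more than 25 mm (distance of any of loose_bush, loose_pinion, plug_connector, pump, low_carton from where it was at the start of the episode above 0.025 m).
It also fails if it takes over 58 s, if anything falls off the work surface, if the arm or the gripper's body presses on something with over 40 N, if the wrist force passes 120 N, or if a joint passes its speed limit or range.

## Working session

There is one attempt and no reset: what is moved stays moved. The work goes in short steps, Python scripts to look and compute and a tool call to move; the robot and the scene stay as the last step left them, time stands still between calls to the robot, and variables do not carry over. Pictures are saved under pics/ and viewed, at most 10 in all, crops included, and the job is handed in when it is done.

Besides the shell and the picture viewer there is one more tool, called after "Call:" by a JSON object that holds its "fn" and its "kwargs", one argument or row to a line. carry_out: Moves the arm, as the interface text tells. Its arguments: {"type":"object","properties":{"plan":{"type":"array"},"squeeze":{"type":"number"}},"required":["plan"]}

```bash
ls; mkdir -p pics
python3 - <<'E'
from plant import r
import cv2
for n in("scene","side"):
    cv2.imwrite(f"pics/{n}0.png",r.snapshot(n)[:,:,::-1]); print(n,r.camera_params(n))
print(r.camera_params("wrist")); print(r.get_state())
E
```

```text
pics
scene {'fx': 487.8362010596684, 'fy': 487.8362010596684, 'cx': 329.28291446062593, 'cy': 206.7866793593261, 'position': array([-0.18360992, -0.47375701,  0.57370708]), 'attitude': array([ 0.77089137, -0.38322427,  0.22737976, -0.45515283])}
side {'fx': 519.0663443941899, 'fy': 519.0663443941899, 'cx': 317.3543807795358, 'cy': 206.47011421068586, 'position': array([0.28752012, 0.99621054, 0.74231259]), 'attitude': array([-0.12846541,  0.87756239, -0.45696224,  0.06757524])}
{'fx': 280.36438392524775, 'fy': 280.36438392524775, 'cx': 318.9586095327221, 'cy': 200.1477218935859, 'hand_eye': array([[ 9.42801138e-04, -9.61488927e-01, -2.74842054e-01,
         6.96069285e-02],
       [ 9.99999334e-01,  7.23669844e-04,  8.98697871e-04,
        -1.05168883e-03],
       [-6.65193145e-04, -2.74842719e-01,  9.61488969e-01,
        -1.46051409e-01],
       [ 0.00000000e+00,  0.00000000e+00,  0.00000000e+00,
         1.00000000e+00]])}
{'clock': 0.1, 'q': array([-1.09421213,  0.68986098, -0.19452837,  1.5662365 ,  0.15728994,
        0.90252494, -0.21508629]), 'qd': array([-0.00066988, -0.00169167, -0.00084995, -0.00124946, -0.00157732,
        0.00237662,  0.00024877]), 'joint_torque': array([-3.66956054e-03, -5.28496099e+01, -1.27164021e+00, -1.53837740e+01,
       -5.25279657e-02,  1.95255256e-03,  5.78620893e-05]), 'tool_pos': array([0.26757516, 0.56419272, 0.23801582]), 'eef_rot': array([ 2.19544103e-01,  9.75602232e-01, -8.10360956e-04, -1.23773977e-04]), 'contact_force': array([-0.5506318 , -0.05715719, -0.09617264]), 'moment': array([-0.04080005, -0.00623588, -0.00827476]), 'finger_force': 0.0, 'opening': 0.9993897033332483}
```

View pics/scene0.png

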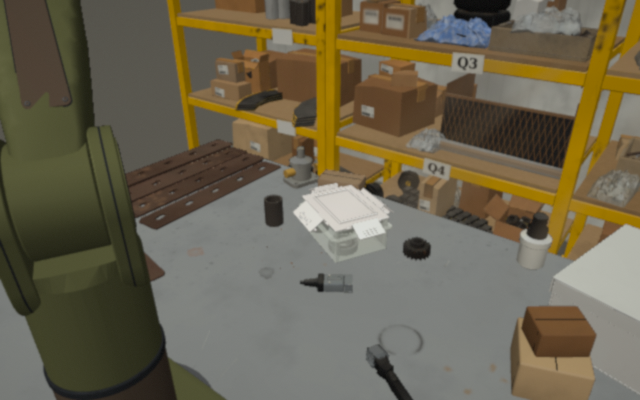

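View pics/side0.png

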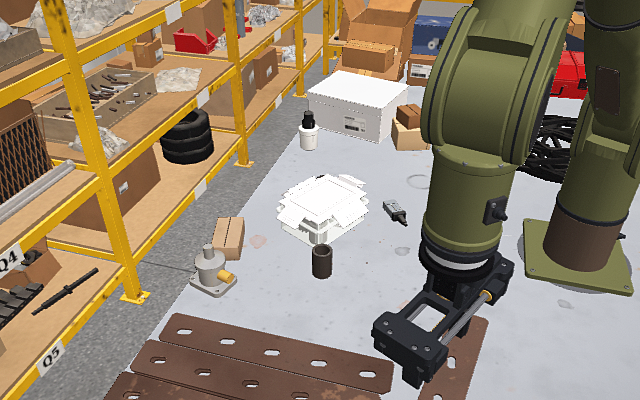

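The scene view shows the box at about (343,212), bush (274,210), pinion (417,248), connector (330,283). The side view shows the box at (323,205), bush (321,260), connector (396,212), pump (210,270) and carton (228,240).

```bash
cat > h.py <<'E'
import numpy as np, cv2
from plant import r
from scipy.spatial.transform import Rotation as R
def cam(n,st=None):
    p=r.camera_params(n)
    if n!="wrist": return p,np.array(p["position"]),R.from_quat(p["attitude"]).as_matrix()
    st=st or r.get_state(); Rt=R.from_quat(st["eef_rot"]).as_matrix(); H=p["hand_eye"]
    return p,st["tool_pos"]+Rt@H[:3,3],Rt@H[:3,:3]
def ray(c,u,v,z):
    p,o,A=c; d=A@[(u-p["cx"])/p["fx"],(v-p["cy"])/p["fy"],1]
    return o+d*(z-o[2])/d[2]
def proj(c,P):
    p,o,A=c; q=A.T@(np.asarray(P)-o); return q[0]/q[2]*p["fx"]+p["cx"],q[1]/q[2]*p["fy"]+p["cy"]
def delta(pos,Rm,st):  # shift & turn in tool axes
    Rt=R.from_quat(st["eef_rot"]).as_matrix()
    return Rt.T@(np.asarray(pos)-st["tool_pos"]), R.from_matrix(Rt.T@Rm).as_rotvec()
E
python3 - <<'E'
from h import *
c=cam("scene");s=cam("side")
print("box",ray(c,345,203,.08),ray(s,322,203,.08))
for n,a,b,z in(("bush",(274,198),(321,247),.062),("pinion",(417,243),None,.03),("conn",(335,281),(396,210),.02),("pump",(300,180),(212,290),0),("carton",(343,180),(228,232),.04)):
    print(n,ray(c,*a,z), b and ray(s,*b,z))
st=r.get_state(); print(R.from_quat(st["eef_rot"]).as_matrix())
E
```

```text
box [0.56598989 0.04967139 0.08      ] [0.55410617 0.07360691 0.08      ]
bush [0.51595676 0.20950194 0.062     ] [0.51865889 0.20213389 0.062     ]
pinion [ 0.59104257 -0.11358856  0.03      ] None
conn [ 0.39940097 -0.04761736  0.02      ] [ 0.39950944 -0.0323167   0.02      ]
pump [0.72042146 0.30752291 0.        ] [0.71307559 0.32434827 0.        ]
carton [0.72301467 0.16684699 0.04      ] [0.7373614  0.18527068 0.04      ]
[[-9.03600743e-01  4.28375232e-01 -5.97328274e-04]
 [ 4.28375634e-01  9.03599461e-01 -1.52683222e-03]
 [-1.14311601e-04 -1.63552761e-03 -9.99998656e-01]]
```

Run:
```python
from h import *
print(delta([.54,.06,.30],np.diag([-1,1,-1.]),r.get_state()))
```

```text
(array([-0.46215425, -0.3389896 , -0.06137701]), array([-1.63403257e-03, -2.49581015e-04, -4.42694347e-01]))
```

Call:
{"fn": "carry_out", "kwargs": {
  "plan": [
    {"rot":[0,0,-0.11],"xyz":[-0.033,-0.024,-0.008],"grip":255},
    {"rot":[0,0,-0.22],"xyz":[-0.066,-0.048,-0.016],"grip":255},
    {"rot":[0,0,-0.33],"xyz":[-0.099,-0.073,-0.024],"grip":255},
    {"rot":[0,0,-0.44],"xyz":[-0.132,-0.097,-0.032],"grip":255},
    {"rot":[0,0,-0.44],"xyz":[-0.165,-0.121,-0.04],"grip":255},
    {"rot":[0,0,-0.44],"xyz":[-0.198,-0.145,-0.048],"grip":255},
    {"rot":[0,0,-0.44],"xyz":[-0.231,-0.169,-0.056],"grip":255},
    {"rot":[0,0,-0.44],"xyz":[-0.264,-0.194,-0.061],"grip":255}
  ]
}}

```text
clock: 0.77
tool_pos: [0.4239, 0.2747, 0.3002]
eef_rot: [0.001, 1.0, 0.0, 0.0]
contact_force: [0.2, 0.8, -0.6]
opening: 0.42
finger_force: 0.0
```

Run:
```python
from h import *
s=r.get_state();print(s["clock"],s["tool_pos"],delta([.54,.06,.30],np.diag([-1,1,-1.]),s))
```

```text
0.7667 [0.42387613 0.27473513 0.30024404] (array([-0.11669917, -0.21442305,  0.0002199 ]), array([ 0.00037958,  0.00049228, -0.00268159]))
```

Call:
{"fn": "carry_out", "kwargs": {
  "plan": [
    {"rot":[0,0,0],"xyz":[-0.018,-0.034,0],"grip":255},
    {"rot":[0,0,0],"xyz":[-0.036,-0.067,0],"grip":255},
    {"rot":[0,0,0],"xyz":[-0.055,-0.101,0],"grip":255},
    {"rot":[0,0,0],"xyz":[-0.073,-0.135,0],"grip":255},
    {"rot":[0,0,0],"xyz":[-0.092,-0.17,0],"grip":255},
    {"rot":[0,0,0],"xyz":[-0.11,-0.204,0],"grip":255},
    {"rot":[0,0,0],"xyz":[-0.117,-0.214,0],"grip":255},
    {"rot":[0,0,0],"xyz":[-0.117,-0.214,0],"grip":255}
  ]
}}

```text
clock: 1.43
tool_pos: [0.5409, 0.0574, 0.2989]
eef_rot: [0.005, 1.0, -0.001, -0.0]
contact_force: [-0.8, -1.0, 0.6]
opening: 0.004
finger_force: 0.0
```

Run:
```python
from h import *
s=r.get_state();im=r.snapshot("wrist");np.save("w1.npy",im);import pickle;pickle.dump(s,open("w1.pkl","wb"))
print(s["clock"],s["tool_pos"])
cv2.imwrite("pics/w1.png",cv2.resize(im[:,:,::-1],(800,500),interpolation=cv2.INTER_CUBIC))
```

```text
1.4333 [0.54093297 0.05742382 0.29893203]
```

View pics/w1.png

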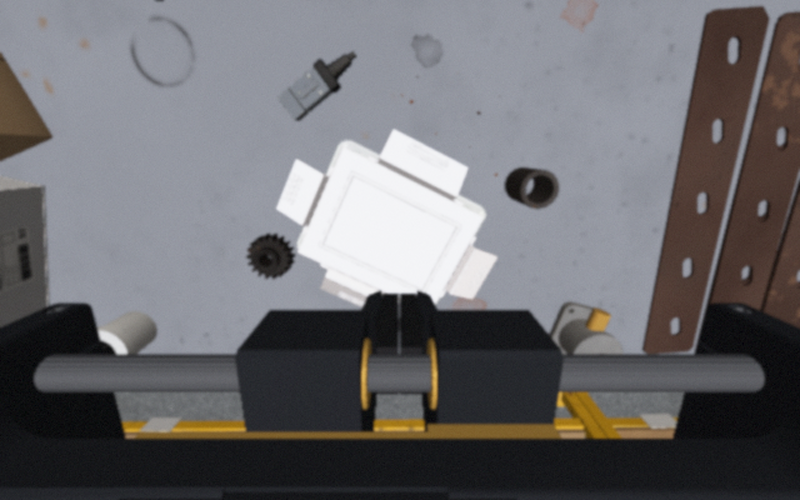

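The wrist view (800 px wide) shows the lid with corners near (347,143), (485,210), (300,243). Flaps: near (425,163), right (302,192), left (474,272), far (345,285). The pinion is at (270,256), bush (535,188) and connector (320,85).

Run:
```python
from h import *
im=np.load("w1.npy")[95:255,210:410]
g=cv2.resize(im[:,:,::-1],None,fx=4,fy=4,interpolation=cv2.INTER_CUBIC).astype(float)
g=np.clip((g/255)**3*255,0,255).astype(np.uint8)
for k in range(0,800,40): cv2.putText(g,str(210+k//4),(k,8),0,.3,(0,0,255))
for k in range(40,600,40): cv2.putText(g,str(95+k//4),(0,k),0,.3,(0,0,255))
cv2.imwrite("pics/w1c.png",g[:600])
```

```text
(no output)
```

View pics/w1c.png

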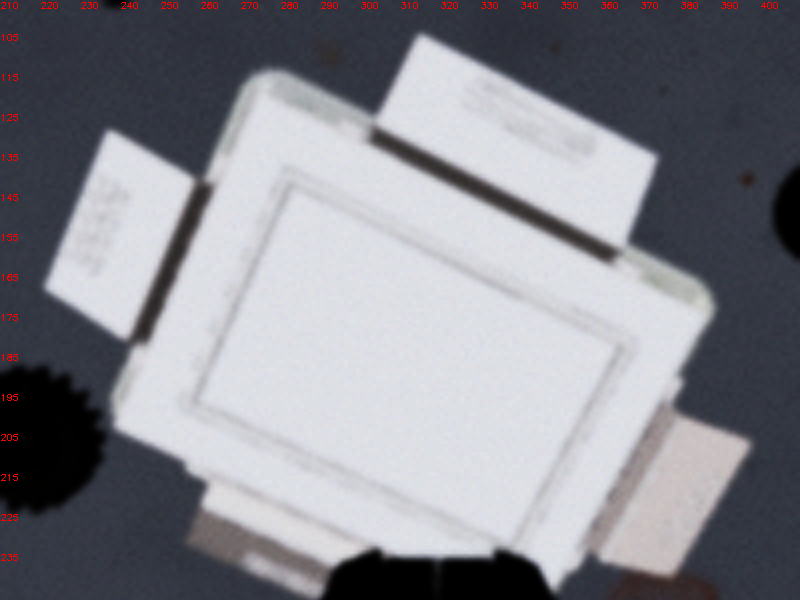

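The crop shows the rib corners at crop (287,172), (632,342), (188,405), and the near, right and left flap edges clearly.

Run:
```python
from h import *; import pickle
from scipy.optimize import brentq
s=pickle.load(open("w1.pkl","rb"));c=cam("wrist",s)
f=lambda u,v,z:ray(c,210+u/4,95+v/4,z)[:2]
TL,TR,BL=f(287,172,.081),f(632,342,.081),f(188,405,.081)
ctr=(TR+BL)/2
ey=TR-TL; ex=BL-TL
print("rib",np.linalg.norm(ey),np.linalg.norm(ex),"ctr",ctr,"yaws",np.arctan2(-ey[0],ey[1]),np.arctan2(ex[1],ex[0]))
yaw=(np.arctan2(-ey[0],ey[1])*.6+np.arctan2(ex[1],ex[0])*.4)
X=np.array([np.cos(yaw),np.sin(yaw)]);Y=np.array([-X[1],X[0]])
loc=lambda p:np.array([(p-ctr)@X,(p-ctr)@Y])
for n,u in dict(lidTL=(268,80),gapN1=(372,133),gapN2=(615,258),gapR1=(205,185),gapR2=(142,340)).items(): print(n,loc(f(*u,.077)))
for n,a,b,k,sg,h in(("near",(422,33),(657,155),0,-1,.064),("right",(110,130),(45,288),1,-1,.084),("left",(750,440),(675,577),1,1,.084)):
    m=((a[0]+b[0])/2,(a[1]+b[1])/2)
    def e(t):
        o=h+.036*np.sin(t)+.0115*np.cos(t);z=.0765-.036*np.cos(t)+.0115*np.sin(t)
        return sg*loc(f(*m,z))[k]-o
    ts=np.linspace(.5,1.5,11);es=[e(t) for t in ts];print(n,np.round(es,4), "len",np.linalg.norm(f(*a,.07)-f(*b,.07)),loc(f(*m,.07)))
for n,u,z in(("pin",(30,440),.03),("bush",(4*(535*.8-210),4*(185*.8-95)),.062),("conn",(4*(320*.8-210),4*(85*.8-95)),.02)): print(n,f(*u,z),loc(f(*u,z)))
```

```text
rib 0.124919073698644 0.08474353525965786 ctr [0.55853829 0.04638063] yaws -0.46571898389505156 -0.4499968794287095
lidTL [-0.06562518 -0.07995883]
gapN1 [-0.06518714 -0.04375155]
gapN2 [-0.06378451  0.04463909]
gapR1 [-0.02707897 -0.08537267]
gapR2 [ 0.02916718 -0.08484254]
near [ 0.0087  0.0061  0.0038  0.0018  0.0002 -0.0011 -0.0021 -0.0027 -0.0029
 -0.0027 -0.0022] len 0.08514872508237137 [-0.09922135 -0.00070113]
right [ 0.0148  0.0117  0.0087  0.0061  0.0037  0.0017 -0.     -0.0014 -0.0023
 -0.0029 -0.0031] len 0.05769987821725169 [-0.00050546 -0.12138447]
left [ 0.0158  0.0122  0.0088  0.0057  0.0028  0.0002 -0.002  -0.0039 -0.0055
 -0.0066 -0.0074] len 0.05679337395691729 [-6.59195615e-05  1.19432117e-01]
pin [ 0.5958065  -0.10194246] [ 0.09917571 -0.11641666]
bush [0.50855519 0.2030769 ] [-0.1142851   0.11828333]
conn [ 0.40047079 -0.0304588 ] [-0.10760326 -0.13896464]
```

```bash
cat >> h.py <<'E'
C=np.array([.5585,.0465]);YAW=-.46
def target(side,out,z,C=C,YAW=YAW,flip=1):
    """TCP pose with finger's inner corner 'out' m outside hinge"""
    a=YAW+{"far":0,"near":np.pi,"left":np.pi/2,"right":-np.pi/2}[side]
    n=np.array([np.cos(a),np.sin(a),0]); h=.064 if side in("near","far") else .084
    x=n*flip; Rm=np.c_[x,np.cross([0,0,-1],x),[0,0,-1]]
    p=np.r_[C,0]+n*(h+out+.009); p[2]=z
    return p,Rm
E
python3 - <<'E'
from h import *
s=r.get_state();print(s["q"].round(2))
for side,fl in(("near",1),("far",-1),("left",1),("left",-1),("right",1),("right",-1)):
    p,Rm=target(side,.032,.13,flip=fl); print(side,fl,p,*[x.round(3) for x in delta(p,Rm,s)])
E
```

```text
[ 0.03  0.52 -0.36  1.73  0.22  0.93  1.14]
near 1 [0.46441449 0.09311455 0.13      ] [0.075 0.032 0.169] [-0.    -0.001  0.454]
far -1 [ 6.52585512e-01 -1.14551231e-04  1.30000000e-01] [-0.113 -0.06   0.169] [-0.    -0.001  0.454]
left 1 [0.61399351 0.15850656 0.13      ] [-0.074  0.098  0.169] [-1.000e-03 -1.000e-03  2.024e+00]
left -1 [0.61399351 0.15850656 0.13      ] [-0.074  0.098  0.169] [ 0.000e+00 -1.000e-03 -1.117e+00]
right 1 [ 0.50300649 -0.06550656  0.13      ] [ 0.036 -0.127  0.169] [ 0.000e+00 -1.000e-03 -1.117e+00]
right -1 [ 0.50300649 -0.06550656  0.13      ] [ 0.036 -0.127  0.169] [-1.000e-03 -1.000e-03  2.024e+00]
```

Call:
{"fn": "carry_out", "kwargs": {
  "plan": [
    {"rot":[0,0,0.11],"xyz":[0.02,0.009,0.03],"grip":255},
    {"rot":[0,0,0.22],"xyz":[0.038,0.016,0.06],"grip":255},
    {"rot":[0,0,0.33],"xyz":[0.056,0.024,0.09],"grip":255},
    {"rot":[0,0,0.45],"xyz":[0.075,0.032,0.12],"grip":255},
    {"rot":[0,0,0.454],"xyz":[0.075,0.032,0.15],"grip":255},
    {"rot":[0,0,0.454],"xyz":[0.075,0.032,0.169],"grip":255},
    {"rot":[0,0,0.454],"xyz":[0.075,0.032,0.169],"grip":255},
    {"rot":[0,0,0.454],"xyz":[0.075,0.032,0.169],"grip":255}
  ]
}}

```text
clock: 2.15
tool_pos: [0.4633, 0.0963, 0.1305]
eef_rot: [0.225, 0.974, 0.0, -0.001]
contact_force: [0.2, 0.2, 1.2]
opening: 0.004
finger_force: 0.0
```

```bash
cat > path.py <<'E'
import sys; from h import *
side,fl=sys.argv[1],int(sys.argv[2]); s=r.get_state(); print(s["clock"],s["tool_pos"],s["q"].round(2))
for o,z in((.032,.085),(.0315,.07),(.0295,.064),(.0264,.058),(.0223,.052),(.0172,.047),(.0115,.044),(.006,.042)):
    print(o,z,*[x.round(4) for x in delta(*target(side,o,z,flip=fl),s)])
E
python3 path.py near 1
```

```text
2.15 [0.46334169 0.09633562 0.13047513] [-0.22  0.69 -0.13  2.11  0.24  0.36  0.57]
0.032 0.085 [-0.0025 -0.0024  0.0455] [-0.0005 -0.0023  0.0066]
0.0315 0.07 [-0.003  -0.0024  0.0605] [-0.0005 -0.0023  0.0066]
0.0295 0.064 [-0.005  -0.0024  0.0665] [-0.0005 -0.0023  0.0066]
0.0264 0.058 [-0.0081 -0.0024  0.0725] [-0.0005 -0.0023  0.0066]
0.0223 0.052 [-0.0123 -0.0025  0.0784] [-0.0005 -0.0023  0.0066]
0.0172 0.047 [-0.0174 -0.0025  0.0834] [-0.0005 -0.0023  0.0066]
0.0115 0.044 [-0.0231 -0.0025  0.0864] [-0.0005 -0.0023  0.0066]
0.006 0.042 [-0.0286 -0.0026  0.0884] [-0.0005 -0.0023  0.0066]
```

Call:
{"fn": "carry_out", "kwargs": {
  "plan": [
    {"rot":[0,0,0],"xyz":[-0.003,-0.002,0.03],"grip":255},
    {"rot":[0,0,0],"xyz":[-0.003,-0.002,0.046],"grip":255},
    {"rot":[0,0,0],"xyz":[-0.003,-0.002,0.054],"grip":255},
    {"rot":[0,0,0],"xyz":[-0.003,-0.002,0.061],"grip":255},
    {"rot":[0,0,0],"xyz":[-0.005,-0.002,0.067],"grip":255},
    {"rot":[0,0,0],"xyz":[-0.008,-0.002,0.073],"grip":255},
    {"rot":[0,0,0],"xyz":[-0.012,-0.002,0.078],"grip":255},
    {"rot":[0,0,0],"xyz":[-0.014,-0.002,0.081],"grip":255}
  ]
}}

```text
clock: 2.82
tool_pos: [0.4759, 0.0867, 0.0496]
eef_rot: [0.226, 0.974, 0.0, -0.001]
contact_force: [-3.6, 1.4, 2.6]
opening: 0.004
finger_force: 2.1
```

```bash
python3 path.py near 1|tail -3
python3 - <<'E'
from h import *
s=r.get_state();print(s["contact_force"],s["tool_pos"])
a=r.snapshot("side")[150:270,240:400];b=r.snapshot("scene")[160:280,260:420]
cv2.imwrite("pics/n1.png",cv2.resize(np.hstack([a,b])[:,:,::-1],None,fx=2.5,fy=2.5,interpolation=cv2.INTER_CUBIC))
E
```

```text
0.0172 0.047 [-0.0016  0.0006  0.0026] [-0.0001 -0.0012  0.0036]
0.0115 0.044 [-0.0073  0.0006  0.0056] [-0.0001 -0.0012  0.0036]
0.006 0.042 [-0.0128  0.0006  0.0076] [-0.0001 -0.0012  0.0036]
[-3.57522783  1.38845322  2.64539037] [0.47594614 0.08671399 0.04959322]
```

View pics/n1.png

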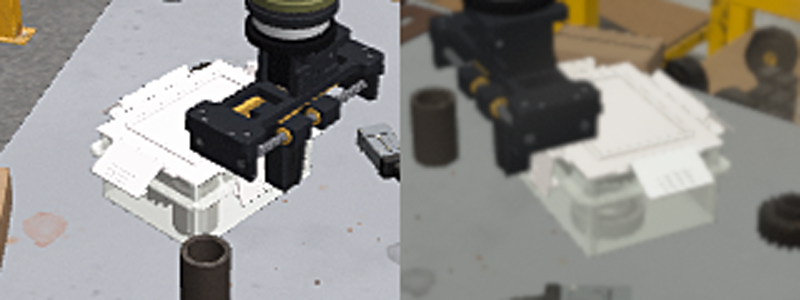

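The fingers bear on the near flap with about 4 N, and the box has not visibly moved. I continue inward.

Call:
{"fn": "carry_out", "kwargs": {
  "plan": [
    {"rot":[0,0,0],"xyz":[-0.002,0,0.0025],"grip":255},
    {"rot":[0,0,0],"xyz":[-0.005,0,0.0045],"grip":255},
    {"rot":[0,0,0],"xyz":[-0.007,0,0.0055],"grip":255},
    {"rot":[0,0,0],"xyz":[-0.009,0,0.0065],"grip":255},
    {"rot":[0,0,0],"xyz":[-0.011,0,0.007],"grip":255}
  ]
}}

```text
clock: 3.33
tool_pos: [0.4808, 0.0832, 0.0424]
eef_rot: [0.225, 0.974, -0.001, -0.005]
contact_force: [-15.3, 9.6, 10.3]
opening: 0.006
finger_force: 9.1
```

Call:
{"fn": "carry_out", "kwargs": {
  "plan": [
    {"rot":[0,0,0],"xyz":[-0.001,0,0],"grip":255},
    {"rot":[0,0,0],"xyz":[-0.002,0,0.0005],"grip":255}
  ]
}}

```text
clock: 3.5
tool_pos: [0.4813, 0.0826, 0.0419]
eef_rot: [0.224, 0.974, -0.001, -0.006]
contact_force: [-15.2, 7.8, 9.4]
opening: 0.003
finger_force: 8.7
```

Call:
{"fn": "carry_out", "kwargs": {
  "plan": [
    {"rot":[0,0,0],"xyz":[0.015,0,0],"grip":255},
    {"rot":[0,0,0],"xyz":[0.04,0,-0.02],"grip":255},
    {"rot":[0,0,0],"xyz":[0.04,0,-0.06],"grip":255},
    {"rot":[0,0,0],"xyz":[0.03,0,-0.1],"grip":255},
    {"rot":[0,0,0],"xyz":[-0.005,0,-0.13],"grip":255},
    {"rot":[0,0,0],"xyz":[-0.01,0,-0.17],"grip":255},
    {"rot":[0,0,0],"xyz":[-0.01,0,-0.17],"grip":255}
  ]
}}

```text
clock: 4.08
tool_pos: [0.5041, 0.075, 0.2187]
eef_rot: [0.229, 0.973, 0.003, 0.007]
contact_force: [0.2, 0.6, -0.4]
opening: 0.008
finger_force: 0.0
```

Run:
```python
from h import *; import pickle
s=r.get_state();im=r.snapshot("wrist");pickle.dump((s,im),open("w2.pkl","wb"));print(s["clock"],s["tool_pos"])
c=cam("wrist",s); u,v=map(int,proj(c,[.5585,.0465,.08])); print(u,v)
u=min(max(u,130),510)
k=im[40:260,u-130:u+130]; g=cv2.resize(k[:,:,::-1],None,fx=2.7,fy=2.7,interpolation=cv2.INTER_CUBIC).astype(float)
cv2.imwrite("pics/n2.png",((g/255)**3*255).astype(np.uint8))
```

```text
4.0833 [0.50408906 0.07502858 0.21872603]
317 241
```

View pics/n2.png

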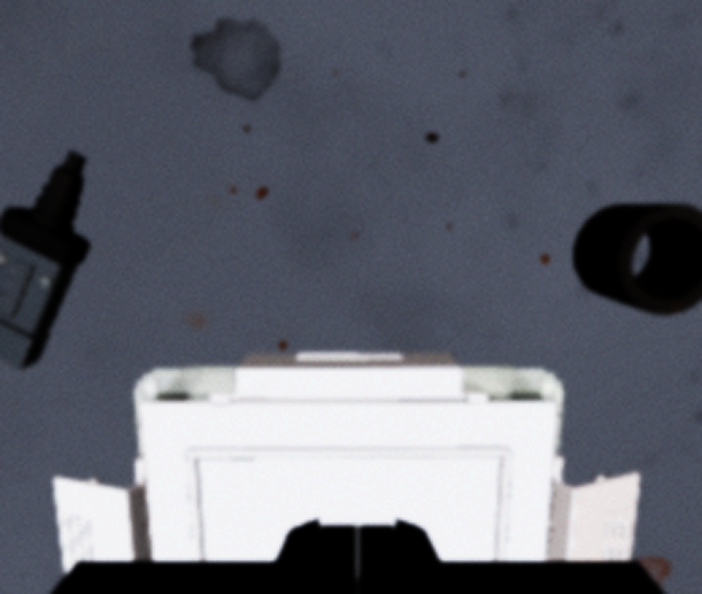

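The picture shows the near flap hanging down, its foot at about (348,353), with the rib's near line from (198,455) to (503,455). I check its angle and the box shift.

```bash
python3 - <<'E'
from h import *; import pickle
s,im=pickle.load(open("w2.pkl","rb"));c=cam("wrist",s)
f=lambda u,v,z:ray(c,187+u/2.7,40+v/2.7,z)
a,b=f(198,455,.081),f(503,455,.081);d=(b-a)[:2];yaw=np.arctan2(-d[0],d[1])
X=np.array([np.cos(yaw),np.sin(yaw)]);ctr=((a+b)/2)[:2]+.0424*X
print(np.linalg.norm(d),yaw,ctr)
for t in(0,.1,.2,.35):
    o=.064+.036*np.sin(t)+.0115*np.cos(t);z=.0765-.036*np.cos(t)+.0115*np.sin(t)
    u,v=proj(c,np.r_[ctr-o*X,z]);print(t,(u-187)*2.7,(v-40)*2.7)
E
python3 - <<'E'
import sys;sys.path.insert(0,'.')
from h import *
s=r.get_state();print(s["q"].round(2),*[x.round(3) for x in delta(*target("far",.034,.20,flip=-1),s)])
E
```

```text
0.12004931197769768 -0.4643513608882202 [0.56156185 0.04446929]
0 350.63489702890223 352.7094780878097
0.1 350.6528010305293 345.14659605375766
0.2 350.67281268001534 337.96319953173906
0.35 350.7065587415652 328.03830353824935
[-0.1   0.57 -0.22  1.95  0.2   0.63  0.66] [-0.171 -0.001  0.018] [ 0.007  0.009 -0.001]
```

Near is shut (about 0 rad) and the box moved only about 3 mm. Next is the far flap.

Call:
{"fn": "carry_out", "kwargs": {
  "plan": [
    {"rot":[0,0,0],"xyz":[-0.035,0,0],"grip":255},
    {"rot":[0,0,0],"xyz":[-0.07,0,0],"grip":255},
    {"rot":[0,0,0],"xyz":[-0.105,0,0],"grip":255},
    {"rot":[0,0,0],"xyz":[-0.14,0,0.02],"grip":255},
    {"rot":[0,0,0],"xyz":[-0.174,0,0.05],"grip":255},
    {"rot":[0,0,0],"xyz":[-0.174,0,0.085],"grip":255},
    {"rot":[0,0,0],"xyz":[-0.174,0,0.09],"grip":255},
    {"rot":[0,0,0],"xyz":[-0.174,0,0.09],"grip":255}
  ]
}}

```text
clock: 4.8
tool_pos: [0.6499, -0.0007, 0.1181]
eef_rot: [0.226, 0.974, -0.001, -0.004]
contact_force: [-0.2, 0.4, -0.3]
opening: 0.004
finger_force: 0.0
```

```bash
sed -i 's/^C=.*;/C=np.array([.5605,.0455]);/' h.py; python3 path.py far -1
```

```text
4.8 [ 0.64994589 -0.00065059  0.11813859] [ 0.04  0.88 -0.21  1.57  0.24  0.73  0.84]
0.032 0.085 [-0.0046  0.0018  0.0331] [-0.0042 -0.0072  0.0034]
0.0315 0.07 [-0.0042  0.0018  0.0481] [-0.0042 -0.0072  0.0034]
0.0295 0.064 [-0.0023  0.0019  0.0541] [-0.0042 -0.0072  0.0034]
0.0264 0.058 [0.0008 0.0019 0.0601] [-0.0042 -0.0072  0.0034]
0.0223 0.052 [0.0049 0.0019 0.0662] [-0.0042 -0.0072  0.0034]
0.0172 0.047 [0.0099 0.002  0.0712] [-0.0042 -0.0072  0.0034]
0.0115 0.044 [0.0156 0.002  0.0742] [-0.0042 -0.0072  0.0034]
0.006 0.042 [0.0211 0.002  0.0763] [-0.0042 -0.0072  0.0034]
```

Call:
{"fn": "carry_out", "kwargs": {
  "plan": [
    {"rot":[0,0,0],"xyz":[-0.004,0.002,0.02],"grip":255},
    {"rot":[0,0,0],"xyz":[-0.004,0.002,0.033],"grip":255},
    {"rot":[0,0,0],"xyz":[-0.004,0.002,0.041],"grip":255},
    {"rot":[0,0,0],"xyz":[-0.004,0.002,0.048],"grip":255},
    {"rot":[0,0,0],"xyz":[-0.002,0.002,0.054],"grip":255},
    {"rot":[0,0,0],"xyz":[0.001,0.002,0.06],"grip":255},
    {"rot":[0,0,0],"xyz":[0.005,0.002,0.066],"grip":255},
    {"rot":[0,0,0],"xyz":[0.007,0.002,0.069],"grip":255}
  ]
}}

```text
clock: 5.47
tool_pos: [0.6471, 0.0049, 0.0528]
eef_rot: [0.226, 0.974, 0.0, -0.0]
contact_force: [-0.9, 0.5, 0.6]
opening: 0.008
finger_force: 0.3
```

```bash
python3 path.py far -1|tail -3
```

```text
0.0172 0.047 [ 0.0054 -0.0021  0.0058] [ 0.0002 -0.0003  0.0037]
0.0115 0.044 [ 0.0111 -0.002   0.0088] [ 0.0002 -0.0003  0.0037]
0.006 0.042 [ 0.0166 -0.002   0.0108] [ 0.0002 -0.0003  0.0037]
```

Call:
{"fn": "carry_out", "kwargs": {
  "plan": [
    {"rot":[0,0,0],"xyz":[0.003,-0.001,0.003],"grip":255},
    {"rot":[0,0,0],"xyz":[0.006,-0.002,0.006],"grip":255},
    {"rot":[0,0,0],"xyz":[0.009,-0.002,0.0075],"grip":255},
    {"rot":[0,0,0],"xyz":[0.011,-0.002,0.009],"grip":255},
    {"rot":[0,0,0],"xyz":[0.013,-0.002,0.01],"grip":255},
    {"rot":[0,0,0],"xyz":[0.015,-0.002,0.0105],"grip":255}
  ]
}}

```text
clock: 5.97
tool_pos: [0.6363, 0.008, 0.0435]
eef_rot: [0.227, 0.974, 0.0, 0.003]
contact_force: [9.5, -4.8, 1.8]
opening: 0.008
finger_force: 5.2
```

Call:
{"fn": "carry_out", "kwargs": {
  "plan": [
    {"rot":[0,0,0],"xyz":[0.0015,0,0],"grip":255},
    {"rot":[0,0,0],"xyz":[0.002,0,0],"grip":255}
  ]
}}

```text
clock: 6.13
tool_pos: [0.6358, 0.0083, 0.0439]
eef_rot: [0.227, 0.974, 0.0, 0.005]
contact_force: [9.8, -3.6, -0.9]
opening: 0.006
finger_force: 5.4
```

```bash
python3 path.py far -1|tail -3
```

```text
0.0172 0.047 [-0.0062 -0.0001 -0.0031] [0.0026 0.0087 0.0016]
0.0115 0.044 [-0.0005 -0.0001 -0.0001] [0.0026 0.0087 0.0016]
0.006 0.042 [ 0.005  -0.0001  0.0018] [0.0026 0.0087 0.0016]
```

Call:
{"fn": "carry_out", "kwargs": {
  "plan": [
    {"rot":[0,0,0],"xyz":[0.002,0,0],"grip":255},
    {"rot":[0,0,0],"xyz":[0.004,0,0],"grip":255},
    {"rot":[0,0,0],"xyz":[0.004,0,0],"grip":255}
  ]
}}

```text
clock: 6.38
tool_pos: [0.6329, 0.0095, 0.0441]
eef_rot: [0.227, 0.974, 0.0, 0.005]
contact_force: [10.1, -5.2, 0.0]
opening: 0.004
finger_force: 5.5
```

```bash
python3 path.py far -1|tail -2
```

```text
0.0115 0.044 [-0.0036  0.0001  0.0002] [0.0027 0.0101 0.001 ]
0.006 0.042 [0.0019 0.0001 0.0021] [0.0027 0.0101 0.001 ]
```

Call:
{"fn": "carry_out", "kwargs": {
  "plan": [
    {"rot":[0,0,0],"xyz":[-0.015,0,0],"grip":255},
    {"rot":[0,0,0],"xyz":[-0.04,0,-0.02],"grip":255},
    {"rot":[0,0,0],"xyz":[-0.04,0,-0.06],"grip":255},
    {"rot":[0,0,0],"xyz":[-0.04,0,-0.1],"grip":255},
    {"rot":[0,0,0],"xyz":[-0.02,0,-0.14],"grip":255},
    {"rot":[0,0,0],"xyz":[0.01,0,-0.17],"grip":255},
    {"rot":[0,0,0],"xyz":[0.04,0,-0.19],"grip":255},
    {"rot":[0,0,0],"xyz":[0.04,0,-0.19],"grip":255}
  ]
}}

```text
clock: 7.05
tool_pos: [0.5876, 0.0339, 0.2368]
eef_rot: [0.224, 0.975, 0.001, -0.001]
contact_force: [-0.6, 0.9, -0.4]
opening: 0.005
finger_force: 0.0
```

Run:
```python
from h import *
s=r.get_state();print(s["clock"],s["tool_pos"],*[x.round(3) for x in delta(*target("right",-.02,.25,flip=1),s)])
```

```text
7.05 [0.58756281 0.03393726 0.23682659] [ 0.03  -0.074 -0.013] [ 0.003  0.    -1.562]
```

Call:
{"fn": "carry_out", "kwargs": {
  "plan": [
    {"rot":[0,0,-0.12],"xyz":[0.005,-0.012,-0.002],"grip":255},
    {"rot":[0,0,-0.24],"xyz":[0.01,-0.024,-0.004],"grip":255},
    {"rot":[0,0,-0.36],"xyz":[0.015,-0.036,-0.006],"grip":255},
    {"rot":[0,0,-0.48],"xyz":[0.02,-0.048,-0.008],"grip":255},
    {"rot":[0,0,-0.6],"xyz":[0.025,-0.06,-0.01],"grip":255},
    {"rot":[0,0,-0.72],"xyz":[0.03,-0.074,-0.013],"grip":255},
    {"rot":[0,0,-0.84],"xyz":[0.03,-0.074,-0.013],"grip":255},
    {"rot":[0,0,-0.96],"xyz":[0.03,-0.074,-0.013],"grip":255}
  ]
}}

```text
clock: 7.72
tool_pos: [0.5304, -0.0248, 0.2449]
eef_rot: [-0.251, 0.968, -0.0, -0.002]
contact_force: [0.4, 0.2, 0.1]
opening: 0.005
finger_force: 0.0
```

Call:
{"fn": "carry_out", "kwargs": {
  "plan": [
    {"rot":[0,0,-0.12],"xyz":[0,0,0],"grip":255},
    {"rot":[0,0,-0.24],"xyz":[0,0,0],"grip":255},
    {"rot":[0,0,-0.36],"xyz":[0,0,0],"grip":255},
    {"rot":[0,0,-0.48],"xyz":[0,0,0],"grip":255},
    {"rot":[0,0,-0.6],"xyz":[0,0,0],"grip":255},
    {"rot":[0,0,-0.6],"xyz":[0,0,0],"grip":255},
    {"rot":[0,0,-0.6],"xyz":[0,0,0],"grip":255}
  ]
}}

```text
clock: 8.3
tool_pos: [0.5314, -0.0238, 0.2449]
eef_rot: [-0.523, 0.852, 0.001, -0.001]
contact_force: [0.6, 0.0, 0.5]
opening: 0.007
finger_force: 0.0
```

```bash
cat > look.py <<'E'
import sys; from h import *; import pickle
s=r.get_state();im=r.snapshot("wrist");pickle.dump((s,im),open(sys.argv[1]+".pkl","wb"));print(s["clock"],s["tool_pos"],s["q"].round(2))
k=im[30:250,170:470]; g=cv2.resize(k[:,:,::-1],None,fx=2.6,fy=2.6,interpolation=cv2.INTER_CUBIC).astype(float)
cv2.imwrite(f"pics/{sys.argv[1]}.png",((g/255)**3*255).astype(np.uint8))
E
python3 look.py w3
```

```text
8.3 [ 0.53140578 -0.02383532  0.24488942] [ 0.39  0.64 -0.71  1.82  0.52  0.88  2.1 ]
```

View pics/w3.png

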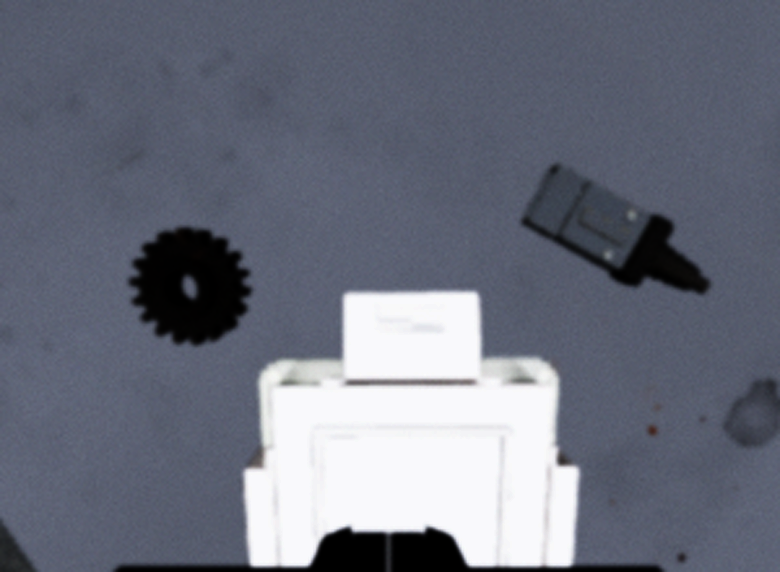

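The far (left) and near (right) flaps both look hung down, at (247,500) and (578,500). The right flap is open at (412,335). I check the numbers.

Run:
```python
from h import *; import pickle
s,im=pickle.load(open("w3.pkl","rb"));c=cam("wrist",s)
f=lambda u,v,z:ray(c,170+u/2.6,30+v/2.6,z)
a,b=f(322,435,.081),f(503,435,.081);d=(a-b)[:2];yaw=np.arctan2(d[1],d[0]);
w=np.linalg.norm(d);X=np.array([np.cos(yaw),np.sin(yaw)]);Y=np.array([-X[1],X[0]]);ctr=((a+b)/2)[:2]+.0612*Y
print(w,yaw,ctr)
for sd in(1,-1):
  for t in(0,.1,.2,.35):
    o=.064+.036*np.sin(t)+.0115*np.cos(t);z=.0765-.036*np.cos(t)+.0115*np.sin(t)
    u,v=proj(c,np.r_[ctr+sd*o*X-.02*Y,z]);print(sd,t,(u-170)*2.6,(v-30)*2.6)
print(*[x.round(3) for x in delta(*target("right",.034,.12,C=ctr,flip=1),s)])
```

```text
0.07981937470838023 -0.4701955980845943 [0.55589917 0.04751762]
1 0 260.7884756391921 491.98330394485527
1 0.1 253.39170332243515 492.8715139122993
1 0.2 246.11421854646247 493.99991705730275
1 0.35 235.5432957587338 496.13115191010684
-1 0 556.92222513035 491.93682892548816
-1 0.1 564.4657449099143 492.82193422130865
-1 0.2 571.9326540911644 493.94697588533796
-1 0.35 582.8659117655753 496.0726797018641
[0.052 0.009 0.125] [ 0.003 -0.001 -0.011]
```

Both are latched: an unlatched flap's foot would show at 235 or 583. Next, the right flap.

Call:
{"fn": "carry_out", "kwargs": {
  "plan": [
    {"rot":[0,0,-0.01],"xyz":[0.026,0.009,0.03],"grip":255},
    {"rot":[0,0,-0.01],"xyz":[0.052,0.009,0.06],"grip":255},
    {"rot":[0,0,-0.01],"xyz":[0.052,0.009,0.095],"grip":255},
    {"rot":[0,0,-0.01],"xyz":[0.052,0.009,0.125],"grip":255},
    {"rot":[0,0,-0.01],"xyz":[0.052,0.009,0.125],"grip":255}
  ]
}}

```text
clock: 8.77
tool_pos: [0.4973, -0.0668, 0.1165]
eef_rot: [-0.527, 0.85, 0.002, -0.004]
contact_force: [-1.0, 0.4, -0.4]
opening: 0.007
finger_force: 0.0
```

```bash
sed -i 's/^C=.*;/C=np.array([.557,.047]);/' h.py; python3 path.py right 1
```

```text
8.7667 [ 0.49730743 -0.06682125  0.11646801] [ 0.37  0.78 -0.54  2.02  0.76  0.56  1.97]
0.032 0.085 [-0.0036 -0.0032  0.0314] [ 0.0082 -0.0049 -0.    ]
0.0315 0.07 [-0.0042 -0.0033  0.0464] [ 0.0082 -0.0049 -0.    ]
0.0295 0.064 [-0.0062 -0.0034  0.0524] [ 0.0082 -0.0049 -0.    ]
0.0264 0.058 [-0.0094 -0.0034  0.0584] [ 0.0082 -0.0049 -0.    ]
0.0223 0.052 [-0.0135 -0.0035  0.0644] [ 0.0082 -0.0049 -0.    ]
0.0172 0.047 [-0.0186 -0.0035  0.0694] [ 0.0082 -0.0049 -0.    ]
0.0115 0.044 [-0.0243 -0.0035  0.0723] [ 0.0082 -0.0049 -0.    ]
0.006 0.042 [-0.0299 -0.0036  0.0743] [ 0.0082 -0.0049 -0.    ]
```

Call:
{"fn": "carry_out", "kwargs": {
  "plan": [
    {"rot":[0,0,0],"xyz":[-0.003,-0.003,0.02],"grip":255},
    {"rot":[0,0,0],"xyz":[-0.003,-0.003,0.034],"grip":255},
    {"rot":[0,0,0],"xyz":[-0.003,-0.003,0.042],"grip":255},
    {"rot":[0,0,0],"xyz":[-0.004,-0.003,0.049],"grip":255},
    {"rot":[0,0,0],"xyz":[-0.006,-0.003,0.055],"grip":255},
    {"rot":[0,0,0],"xyz":[-0.009,-0.003,0.061],"grip":255},
    {"rot":[0,0,0],"xyz":[-0.013,-0.003,0.067],"grip":255},
    {"rot":[0,0,0],"xyz":[-0.015,-0.003,0.07],"grip":255}
  ]
}}

```text
clock: 9.43
tool_pos: [0.5101, -0.0546, 0.0505]
eef_rot: [-0.528, 0.849, -0.001, -0.001]
contact_force: [-1.6, -4.5, 3.2]
opening: 0.002
finger_force: 2.3
```

```bash
python3 path.py right 1|tail -3
```

```text
0.0172 0.047 [-0.0017  0.0031  0.0035] [-0.0001 -0.0025  0.0018]
0.0115 0.044 [-0.0074  0.0031  0.0065] [-0.0001 -0.0025  0.0018]
0.006 0.042 [-0.0129  0.0031  0.0084] [-0.0001 -0.0025  0.0018]
```

Call:
{"fn": "carry_out", "kwargs": {
  "plan": [
    {"rot":[0,0,0],"xyz":[-0.002,0.001,0.003],"grip":255},
    {"rot":[0,0,0],"xyz":[-0.005,0.001,0.005],"grip":255},
    {"rot":[0,0,0],"xyz":[-0.007,0.001,0.0065],"grip":255},
    {"rot":[0,0,0],"xyz":[-0.009,0.001,0.0075],"grip":255},
    {"rot":[0,0,0],"xyz":[-0.011,0.001,0.008],"grip":255},
    {"rot":[0,0,0],"xyz":[-0.013,0.001,0.0085],"grip":255},
    {"rot":[0,0,0],"xyz":[-0.014,0.001,0.0085],"grip":255}
  ]
}}

```text
clock: 10.02
tool_pos: [0.5112, -0.0493, 0.0419]
eef_rot: [-0.526, 0.851, -0.004, -0.008]
contact_force: [-8.1, -16.6, 9.6]
opening: 0.006
finger_force: 9.4
```

```bash
python3 path.py right 1|tail -3
```

```text
0.0172 0.047 [ 0.0036  0.0017 -0.0051] [ 0.0021 -0.017  -0.0038]
0.0115 0.044 [-0.0021  0.0017 -0.0022] [ 0.0021 -0.017  -0.0038]
0.006 0.042 [-0.0077  0.0017 -0.0002] [ 0.0021 -0.017  -0.0038]
```

Call:
{"fn": "carry_out", "kwargs": {
  "plan": [
    {"rot":[0,0,0],"xyz":[-0.002,0,0],"grip":255},
    {"rot":[0,0,0],"xyz":[-0.004,0,0],"grip":255},
    {"rot":[0,0,0],"xyz":[-0.004,0,0],"grip":255}
  ]
}}

```text
clock: 10.27
tool_pos: [0.5133, -0.0448, 0.0419]
eef_rot: [-0.526, 0.851, -0.003, -0.007]
contact_force: [-6.0, -13.5, 7.5]
opening: 0.005
finger_force: 7.9
```

Call:
{"fn": "carry_out", "kwargs": {
  "plan": [
    {"rot":[0,0,0],"xyz":[0.015,0,0],"grip":255},
    {"rot":[0,0,0],"xyz":[0.04,0,-0.02],"grip":255},
    {"rot":[0,0,0],"xyz":[0.04,0,-0.06],"grip":255},
    {"rot":[0,0,0],"xyz":[0.03,0,-0.1],"grip":255},
    {"rot":[0,0,0],"xyz":[-0.005,0,-0.13],"grip":255},
    {"rot":[0,0,0],"xyz":[-0.025,0,-0.17],"grip":255},
    {"rot":[0,0,0],"xyz":[-0.025,0,-0.19],"grip":255},
    {"rot":[0,0,0],"xyz":[-0.025,0,-0.19],"grip":255}
  ]
}}

```text
clock: 10.93
tool_pos: [0.5328, -0.0103, 0.2378]
eef_rot: [-0.53, 0.848, -0.001, 0.007]
contact_force: [0.4, 0.1, -0.6]
opening: -0.001
finger_force: 0.0
```

```bash
python3 look.py w4
```

```text
10.9333 [ 0.53282387 -0.01026423  0.23780486] [ 0.36  0.64 -0.71  1.84  0.54  0.85  2.07]
```

View pics/w4.png

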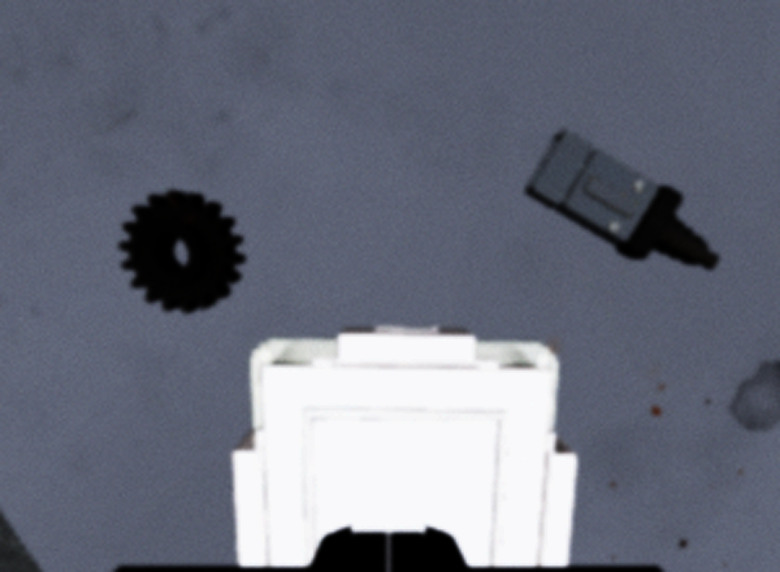

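The right flap now hangs down, its foot at (407,328), with rib corners (313,418) and (497,418).

Run:
```python
from h import *; import pickle
s,im=pickle.load(open("w4.pkl","rb"));c=cam("wrist",s)
f=lambda u,v,z:ray(c,170+u/2.6,30+v/2.6,z)
a,b=f(313,418,.081),f(497,418,.081);d=(a-b)[:2];yaw=np.arctan2(d[1],d[0])
X=np.array([np.cos(yaw),np.sin(yaw)]);Y=np.array([-X[1],X[0]]);ctr=((a+b)/2)[:2]+.0612*Y
print(np.linalg.norm(d),yaw,ctr)
for t in(0,.1,.2,.35):
    o=.084+.036*np.sin(t)+.0115*np.cos(t);z=.0765-.036*np.cos(t)+.0115*np.sin(t)
    print(t,(proj(c,np.r_[ctr-o*Y,z])[1]-30)*2.6)
print(*[x.round(3) for x in delta(*target("left",.034,.12,C=ctr,flip=-1),s)])
```

```text
0.07873903437694388 -0.44991272268430593 [0.55744552 0.05219948]
0 325.1758158588519
0.1 317.9051950604104
0.2 310.9485552231772
0.35 301.2344833841868
[-0.193  0.006  0.12 ] [-0.009  0.01   0.007]
```

Right is shut (about 0 rad) and the box is 6 mm from its start. Next, the left flap.

Call:
{"fn": "carry_out", "kwargs": {
  "plan": [
    {"rot":[0,0,0],"xyz":[-0.04,0.002,0],"grip":255},
    {"rot":[0,0,0],"xyz":[-0.08,0.003,0],"grip":255},
    {"rot":[0,0,0],"xyz":[-0.12,0.004,0],"grip":255},
    {"rot":[0,0,0],"xyz":[-0.16,0.006,0.01],"grip":255},
    {"rot":[0,0,0],"xyz":[-0.193,0.006,0.04],"grip":255},
    {"rot":[0,0,0],"xyz":[-0.193,0.006,0.08],"grip":255},
    {"rot":[0,0,0],"xyz":[-0.193,0.006,0.11],"grip":255},
    {"rot":[0,0,0],"xyz":[-0.193,0.006,0.11],"grip":255}
  ]
}}

```text
clock: 11.65
tool_pos: [0.6034, 0.1591, 0.1144]
eef_rot: [-0.529, 0.848, 0.001, -0.007]
contact_force: [-1.0, -0.9, 0.4]
opening: 0.004
finger_force: 0.0
```

```bash
sed -i 's/^C=.*;/C=np.array([.557,.052]);/' h.py; python3 path.py left -1
```

```text
11.65 [0.60339387 0.15907358 0.11435602] [-0.02  0.91 -0.58  1.64  0.64  0.81  1.79]
0.032 0.085 [-0.0087 -0.0063  0.0292] [ 0.0091 -0.0101  0.0046]
0.0315 0.07 [-0.0084 -0.0064  0.0442] [ 0.0091 -0.0101  0.0046]
0.0295 0.064 [-0.0064 -0.0065  0.0502] [ 0.0091 -0.0101  0.0046]
0.0264 0.058 [-0.0034 -0.0065  0.0563] [ 0.0091 -0.0101  0.0046]
0.0223 0.052 [ 0.0006 -0.0065  0.0623] [ 0.0091 -0.0101  0.0046]
0.0172 0.047 [ 0.0057 -0.0066  0.0674] [ 0.0091 -0.0101  0.0046]
0.0115 0.044 [ 0.0114 -0.0066  0.0704] [ 0.0091 -0.0101  0.0046]
0.006 0.042 [ 0.0168 -0.0065  0.0725] [ 0.0091 -0.0101  0.0046]
```

Call:
{"fn": "carry_out", "kwargs": {
  "plan": [
    {"rot":[0,0,0],"xyz":[-0.007,-0.005,0.01],"grip":255},
    {"rot":[0,0,0],"xyz":[-0.007,-0.005,0.015],"grip":255},
    {"rot":[0,0,0],"xyz":[-0.007,-0.005,0.015],"grip":255},
    {"rot":[0,0,0],"xyz":[-0.007,-0.005,0.015],"grip":255}
  ]
}}

```text
clock: 11.98
tool_pos: [0.6168, 0.1651, 0.1085]
eef_rot: [-0.528, 0.849, -0.0, 0.001]
contact_force: [0.6, -1.1, -0.1]
opening: 0.006
finger_force: 0.0
```

```bash
python3 path.py left -1
```

```text
11.9833 [0.61677709 0.16508185 0.10848568] [-0.03  0.93 -0.58  1.61  0.65  0.8   1.79]
0.032 0.085 [0.0029 0.0034 0.0235] [-0.0014  0.0018  0.0016]
0.0315 0.07 [0.0034 0.0034 0.0385] [-0.0014  0.0018  0.0016]
0.0295 0.064 [0.0054 0.0034 0.0445] [-0.0014  0.0018  0.0016]
0.0264 0.058 [0.0085 0.0034 0.0505] [-0.0014  0.0018  0.0016]
0.0223 0.052 [0.0127 0.0035 0.0565] [-0.0014  0.0018  0.0016]
0.0172 0.047 [0.0178 0.0035 0.0614] [-0.0014  0.0018  0.0016]
0.0115 0.044 [0.0235 0.0035 0.0644] [-0.0014  0.0018  0.0016]
0.006 0.042 [0.029  0.0035 0.0664] [-0.0014  0.0018  0.0016]
```

Call:
{"fn": "carry_out", "kwargs": {
  "plan": [
    {"rot":[0,0,0],"xyz":[0.003,0.003,0.023],"grip":255},
    {"rot":[0,0,0],"xyz":[0.003,0.003,0.031],"grip":255},
    {"rot":[0,0,0],"xyz":[0.003,0.003,0.038],"grip":255},
    {"rot":[0,0,0],"xyz":[0.005,0.003,0.044],"grip":255},
    {"rot":[0,0,0],"xyz":[0.008,0.003,0.05],"grip":255},
    {"rot":[0,0,0],"xyz":[0.012,0.003,0.056],"grip":255},
    {"rot":[0,0,0],"xyz":[0.014,0.003,0.059],"grip":255}
  ]
}}

```text
clock: 12.57
tool_pos: [0.6075, 0.1541, 0.0481]
eef_rot: [-0.528, 0.849, 0.0, 0.001]
contact_force: [1.1, 3.2, 4.0]
opening: 0.005
finger_force: 2.2
```

```bash
python3 path.py left -1|tail -3
```

```text
0.0172 0.047 [ 0.0037 -0.      0.0011] [-0.0005  0.0021  0.0022]
0.0115 0.044 [ 0.0094 -0.      0.0041] [-0.0005  0.0021  0.0022]
0.006 0.042 [ 0.0149 -0.      0.0061] [-0.0005  0.0021  0.0022]
```

Call:
{"fn": "carry_out", "kwargs": {
  "plan": [
    {"rot":[0,0,0],"xyz":[0.003,0,0.0015],"grip":255},
    {"rot":[0,0,0],"xyz":[0.006,0,0.003],"grip":255},
    {"rot":[0,0,0],"xyz":[0.009,0,0.004],"grip":255},
    {"rot":[0,0,0],"xyz":[0.012,0,0.005],"grip":255},
    {"rot":[0,0,0],"xyz":[0.015,0,0.006],"grip":255},
    {"rot":[0,0,0],"xyz":[0.018,0,0.006],"grip":255},
    {"rot":[0,0,0],"xyz":[0.018,0,0.006],"grip":255}
  ]
}}

```text
clock: 13.15
tool_pos: [0.6022, 0.1445, 0.0445]
eef_rot: [-0.529, 0.848, 0.003, 0.007]
contact_force: [5.3, 11.8, 3.3]
opening: 0.006
finger_force: 6.3
```

```bash
python3 path.py left -1|tail -3
```

```text
0.0172 0.047 [-0.0073 -0.0006 -0.0024] [-0.002   0.0146  0.0049]
0.0115 0.044 [-0.0015 -0.0005  0.0005] [-0.002   0.0146  0.0049]
0.006 0.042 [ 0.004  -0.0005  0.0024] [-0.002   0.0146  0.0049]
```

Call:
{"fn": "carry_out", "kwargs": {
  "plan": [
    {"rot":[0,0,0],"xyz":[0.002,0,0],"grip":255},
    {"rot":[0,0,0],"xyz":[0.004,0,0],"grip":255},
    {"rot":[0,0,0],"xyz":[0.005,0,0],"grip":255}
  ]
}}

```text
clock: 13.4
tool_pos: [0.6002, 0.1407, 0.0445]
eef_rot: [-0.53, 0.848, 0.003, 0.007]
contact_force: [6.5, 11.4, 0.6]
opening: 0.001
finger_force: 6.7
```

Call:
{"fn": "carry_out", "kwargs": {
  "plan": [
    {"rot":[0,0,0],"xyz":[-0.015,0,0],"grip":255},
    {"rot":[0,0,0],"xyz":[-0.04,0,-0.02],"grip":255},
    {"rot":[0,0,0],"xyz":[-0.05,0,-0.06],"grip":255},
    {"rot":[0,0,0],"xyz":[-0.06,0,-0.1],"grip":255},
    {"rot":[0,0,0],"xyz":[-0.08,0,-0.13],"grip":255},
    {"rot":[0,0,0],"xyz":[-0.1,0,-0.17],"grip":255},
    {"rot":[0,0,0],"xyz":[-0.1,0,-0.19],"grip":255},
    {"rot":[0,0,0],"xyz":[-0.1,0,-0.19],"grip":255}
  ]
}}

```text
clock: 14.07
tool_pos: [0.643, 0.2253, 0.238]
eef_rot: [-0.529, 0.849, -0.0, 0.004]
contact_force: [0.5, 0.2, -0.5]
opening: 0.004
finger_force: 0.0
```

```bash
sed -i 's/im\[30:250,170:470\]/im[0:220,170:470]/' look.py; python3 look.py w5
```

```text
14.0667 [0.64296572 0.22527392 0.23801636] [-0.09  0.83 -0.65  1.37  0.53  1.11  1.87]
```

View pics/w5.png

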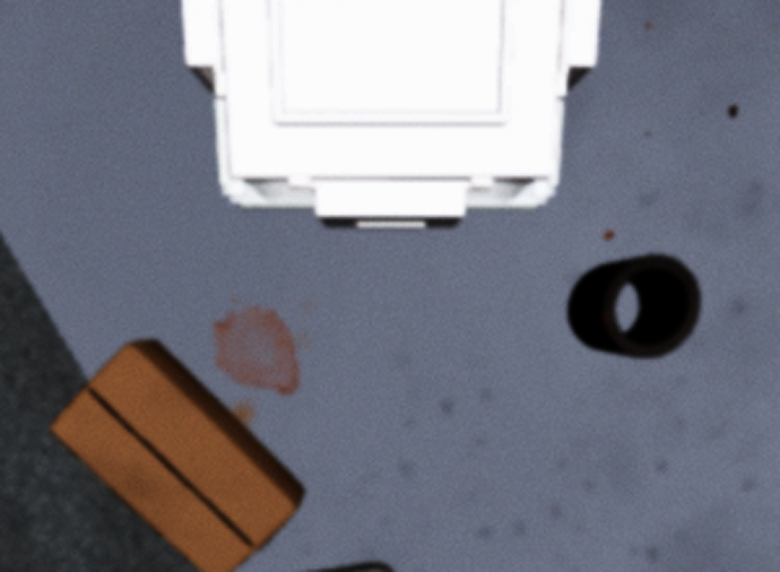

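The left flap hangs down, its foot at (391,227). The far and near flaps also hang down, and the lid is seated.

Run:
```python
from h import *; import pickle
s,im=pickle.load(open("w5.pkl","rb"));c=cam("wrist",s)
f=lambda u,v,z:ray(c,170+u/2.6,v/2.6,z)
a,b=f(280,113,.081),f(503,113,.081);d=(a-b)[:2];yaw=np.arctan2(d[1],d[0])
X=np.array([np.cos(yaw),np.sin(yaw)]);Y=np.array([-X[1],X[0]]);ctr=((a+b)/2)[:2]-.0620*Y
print(np.linalg.norm(d),yaw,ctr)
for t in(0,.1,.2,.35):
    o=.084+.036*np.sin(t)+.0115*np.cos(t);z=.0765-.036*np.cos(t)+.0115*np.sin(t)
    print(t,proj(c,np.r_[ctr+o*Y,z])[1]*2.6)
s=r.get_state();print(s["contact_force"],s["clock"])
```

```text
0.08286767371813164 -0.4574811768270736 [0.55351325 0.04244524]
0 221.9985284246861
0.1 230.3500105203936
0.2 238.27773739854746
0.35 249.25613395525926
[ 0.12048955  0.3237048  -1.01363955] 14.1167
```

Left is at about 0.06 rad, so it is latched. All four are shut, the box is about 6 mm from its start and the arm is clear, so I hand in.

```bash
python3 -c "
from plant import r
print(r.finish_job())"
```

```text
the job is handed in; nothing more can be done
None
```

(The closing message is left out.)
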